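# Demould the round hatch

### The arm

A 6-joint arm with a two-finger parallel gripper is mounted at the origin on the work surface. World frame = base frame: x ahead of the robot, y to its left, z up, the work surface at z = 0. Lengths are in m, angles in rad, forces in N, time in s.
With the tool pointing down it reaches from about 0.25 to 0.775 m from the base axis. Payload 4 kg.
Tool frame: the origin (TCP) lies on the centre line of the jaws, within the pads' length; the fingertips stand 17 mm ahead of it and the grasp point (between the pads) lies 2 mm behind it; z points along the fingers, y is the line along which they close (so a half turn about z gives the same grasp; the last joint's range is limited). The gripper opens to 94 mm and grips with 3 to 60 N. Pads are 16 mm wide; open, the fingers measure 119 mm over their backs; the gripper's body (75 mm by 177 mm) begins 78 mm behind the grasp point.
Start: joints at [1.115, 0.087, 1.371, -0, 1.684, -0.103], TCP at [0.19, 0.516, 0.223] pointing down, gripper open.
Joint ranges: [-3.1, 3.1], [-0.76, 2.03], [0.27, 2.55], [-1.08, 4.22], [0.17, 2.65], [-2.57, 2.57]. Speed limits (rad/s): [2.79, 2.79, 3.14, 3.14, 3.14, 3.14].

### API

Orientations are given as [roll, pitch, yaw] about the fixed x, y, z axes, in that order (R = Rz(yaw) Ry(pitch) Rx(roll)).
In Python, from bench import robot gives the robot as it stands.
- The arm moves only by the tool servo_tool, never from a script. Its argument "plan" is a list of rows, each a list of 7 numbers: the shift along the tool's x, y, z normalised to -1 to 1, where 1 is 0.1 m, then the turn, a rotation vector about the tool's x, y, z normalised to -1 to 1, where 1 is pi/2 rad, then the finger opening in mm, from 0 to 94. In form: [[x, y, z, ax, ay, az, gripper], ...]. A call has 1 to 12 rows; each row is the pose to reach, as a shift and turn from the pose commanded when the call began, along the tool's axes at that moment; what a row does not reach only later rows make up. A row lasts 1/12 s, in which the tool goes at most 41.7 mm and 7.16 degrees, less where a joint would pass 70% of its speed; a pose out of reach is approached as far as the arm can. A call with a number of a shift or a turn outside -1 to 1 is refused whole. A call with a gripper value outside its range is refused whole. The fingers move at their own pace and stop on an object; the grip force is fixed at half the most. Time passes only in rows, so rows that repeat a pose let the fingers close. It gives the time, the measured TCP pose, the force, the opening and the grip force at its end, in the units of the state.
- robot.get_obs(): the state, without advancing time (a new reading comes with each control period).
- robot.snapshot(name): name is "side" or "top" or "wrist"; returns the picture (400x640x3 uint8, red, green, blue); there is no depth.
- robot.camera_params(name): a dict with "camera_matrix" (3x3 intrinsics, pixels), "rvec" (rotation vector, rad) and "tvec" (3), from world to camera coordinates, as OpenCV has them; the wrist camera has in their place "tool_from_camera" (4x4, takes a point from camera to tool coordinates, whose origin is the TCP and whose axes are the flange's). Camera axes: x right, y down, z forward; pixel columns grow to the right and rows downward; lengths in m; the calibration is good to about 2 mm. A picture is of the moment at which its call begins: read the wrist's pose just before it. camera_params takes no time and is no camera call.
- robot.close_job(): hands the job in; it is judged then, once.
Trained networks look in the newest picture that a camera, given by its name, has taken for a name from the list of things; names that differ only in an ending like _2 or _b are one class to them, and where a whole thing is asked for, a point or a joint stands for the part that bears it (a point fixed in the world has none). Each returns a list of dicts, best first, with "conf" (0 to 1); they miss things now and then, are a little off and sometimes report something else, mostly with a low value. They report only what shows in the picture. A call takes as long as a camera call. They do not tell look-alikes from the thing itself.
- robot.find_in(thing, camera): "extent" ([centre column, centre row, width, height] in pixels, round what is visible of it).
The state is a dict: "time": time; "joint_positions": joint angles; "qvel": joint speeds; "joint_torque": joint torques, N m; "tool_pos": TCP position; "ee_rot": TCP orientation; "wrist_force": force on the tool from outside, world axes, zero at the start; "wrist_torque": the same for the moment, N m; "width": finger opening in m; "finger_force": force on a finger pad.
Only numpy, scipy, OpenCV 4.12 (cv2) and the standard library are available. Lean on these libraries where they do the work, as an engineer would, in place of code of your own. Each camera call takes 0.05 s, during which the arm holds its last target. There are 200 camera calls.

### The job

Two cast model hatches are still sitting in their open aluminium moulds. Take the round one by its upright sprue stub, lift it straight out of its mould, and set it down (do not drop it) flat and stub up inside the shallow plywood tray; leave the square one where it is, in its own mould.

Things in the scene. Friction and masses are not known exactly. Their poses are not given: they have to be found in the camera images.
- hatch_round: Round hatch, the part to lift out: beige resin disc 72 mm across, 12 mm thick, 55-115 g, level and loose in its mould (2 mm play). On its middle an upright sprue stub: 36 mm long (body x), 14 mm wide (body y), rising 40 mm above the disc (top 52 mm above origin). Origin: centre of the underside, z up. A finished round hatch without a stub, elsewhere on the bench, is not meant.
- hatch_square: Square hatch, which stays: same beige resin, 62 mm square, 12 mm thick, with the same 36 x 14 x 40 mm stub, lying in a mould with a square cavity. Origin: centre of its underside, z up.
- mould_round: Mould of the round hatch: aluminium block 110 x 110 x 30 mm, fixed, with a round cavity 76 mm across and 14 mm deep in its top (floor 16 mm above the origin); the disc lies 2 mm below the top face, the stub stands 38 mm above it. Origin: centre of underside. The square hatch's mould has the same outer size. The two moulds and the tray stand side by side in any order.
- tray: Shallow open plywood tray, fixed: 170 x 170 mm outside, 22 mm high, walls 6 mm thick along its x and y sides, inner floor 6 mm above the origin. Origin: centre of its underside, z up. Two small wheel castings (26 mm across, 10 mm thick) lie in two corners, 85 mm from the centre; the middle is free.
Things that resemble listed ones, but are neither listed nor needed, are in the scene too. What is shaped like the hatch_round but pink, red or yellow is not meant.

How it is judged:
By the outcome, as a careful person would: the job done as asked, in the order asked, and still so for the second after the job is handed in, with the robot touching nothing.
It also fails if it takes over 42 s, if anything falls off the work surface, if the arm or the gripper's body presses on something with over 40 N, if the wrist force passes 120 N, or if a joint passes its speed limit or range.

## Working session

There is one attempt and no reset: what is moved stays moved. The work goes in short steps, Python scripts to look and compute and a tool call to move; the robot and the scene stay as the last step left them, time stands still between calls to the robot, and variables do not carry over. Pictures are saved under pics/ and viewed, at most 10 in all, crops included, and the job is handed in when it is done.

Besides the shell and the picture viewer there is one more tool, called after "Emit:" by a JSON object that holds its "op" and its "data", one argument or row to a line. servo_tool: Moves the arm, as the interface text tells. Scaled input: -1 to 1 covers 0.1 m each way for a shift and pi/2 rad each way for a turn. Its arguments: {"type":"object","properties":{"plan":{"type":"array","items":{"type":"array","items":{"type":"number"}}}},"required":["plan"]}

```bash
mkdir -p pics; cat > h.py <<'E'
import numpy as np,cv2
from bench import robot
from scipy.spatial.transform import Rotation as R
def snap(c,f):
    im=robot.snapshot(c); cv2.imwrite('pics/'+f,im[:,:,::-1]); return im
def ray(c,uv,obs=None):
    p=robot.camera_params(c);K=np.array(p['camera_matrix'])
    d=np.linalg.inv(K)@[uv[0],uv[1],1]
    if c=='wrist':
        o=obs or robot.get_obs();T=np.array(p['tool_from_camera']);Rw=R.from_euler('xyz',o['ee_rot']).as_matrix()
        return Rw@T[:3,3]+o['tool_pos'],Rw@T[:3,:3]@d
    Rm=cv2.Rodrigues(np.array(p['rvec'],float))[0]
    return -Rm.T@np.array(p['tvec']).ravel(),Rm.T@d
def at(c,uv,z,obs=None):
    o,d=ray(c,uv,obs);return o+d*(z-o[2])/d[2]
E
python3 - <<'E'
from h import *
o=robot.get_obs();print(o['time'],o['tool_pos'],o['ee_rot'],o['width'])
for c in ['top','side']:
    snap(c,c+'1.png')
    for t in ['hatch_round','hatch_square','mould_round','tray']:
        for r in robot.find_in(t,c)[:4]:
            e=r['extent'];print(c,t,round(r['conf'],2),np.round(e),at(c,e[:2],.03).round(3))
E
```

```text
0.0 [0.18984764 0.51565612 0.22131867] [-3.13942690e+00 -1.69825484e-04  2.78874783e+00] 0.09393993749553808
top hatch_round 0.95 [264. 242.  29.  28.] [0.388 0.192 0.03 ]
top hatch_round 0.94 [171. 191.  29.  27.] [0.5   0.411 0.03 ]
top hatch_round 0.76 [232. 180.  29.  29.] [0.531 0.271 0.03 ]
top hatch_round 0.64 [186. 241.  34.  30.] [0.386 0.37  0.03 ]
top hatch_square 0.59 [452. 190.  32.  25.] [ 0.52  -0.245  0.03 ]
top hatch_square 0.31 [232. 181.  28.  28.] [0.528 0.271 0.03 ]
top mould_round 0.82 [234. 179.  61.  64.] [0.532 0.267 0.03 ]
top tray 0.93 [349. 172.  90.  88.] [ 0.557 -0.003  0.03 ]
side hatch_round 0.82 [267. 139.  21.  19.] [0.493 0.397 0.03 ]
side hatch_round 0.76 [296. 154.  22.  26.] [0.534 0.277 0.03 ]
side hatch_round 0.6 [258. 181.  26.  30.] [0.386 0.195 0.03 ]
side mould_round 0.85 [296. 160.  41.  26.] [0.522 0.248 0.03 ]
side tray 0.82 [356. 212.  95.  63.] [ 0.551 -0.033  0.03 ]
```

View pics/top1.png

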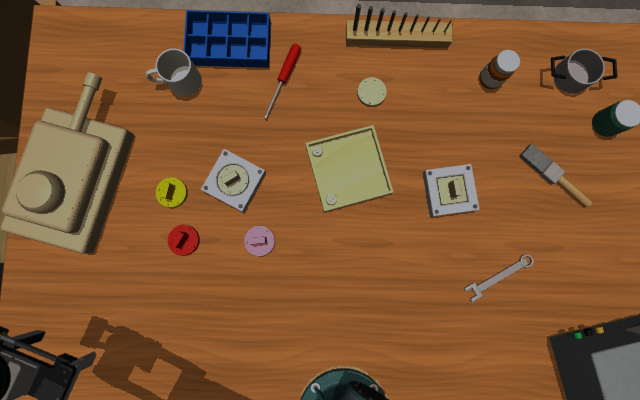

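The picture shows these candidates. Yellow (171,191), red (183,240) and pink (260,241) discs have stubs but the wrong colour. The finished beige disc (372,92) has no stub. The beige disc with a stub in a mould with a round cavity at (232,180) fits the description. The square one is at (452,190) and the tray at (349,170), with wheels at (318,151) and (331,199).

```bash
python3 - <<'E'
from h import *
im=cv2.imread('pics/top1.png')
cv2.imwrite('pics/crop1.png',cv2.resize(im[140:220,195:270],None,fx=7,fy=7,interpolation=cv2.INTER_CUBIC))
o=robot.get_obs();Rw=R.from_euler('xyz',o['ee_rot'])
p=robot.camera_params('wrist');print(np.round(p['tool_from_camera'],3),p['camera_matrix'])
print(at('top',(232,180),.016+.012), at('top',(233.5,181),.03))
print('delta tool',Rw.inv().apply(np.array([.525,.27,.24])-o['tool_pos'])*10)
print(Rw.as_matrix().round(3))
E
```

```text
[[-0.001 -0.969 -0.246  0.071]
 [ 1.    -0.001  0.     0.001]
 [-0.001 -0.246  0.969 -0.163]
 [ 0.     0.     0.     1.   ]] [[295.84650549   0.         316.6743742 ]
 [  0.         295.84650549 202.31331796]
 [  0.           0.           1.        ]]
[0.53050423 0.27140967 0.028     ] [0.52790617 0.2673745  0.03      ]
delta tool [-3.99363217 -1.15206869 -0.17523434]
[[-0.938  0.346  0.   ]
 [ 0.346  0.938 -0.   ]
 [-0.    -0.    -1.   ]]
```

View pics/crop1.png

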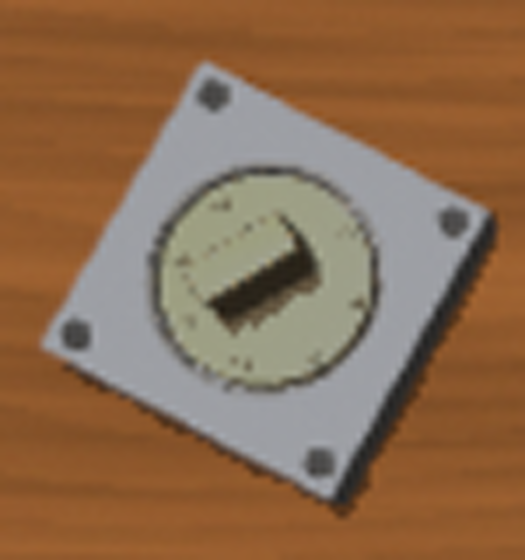

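The crop confirms it: a beige disc with a stub, in a round cavity in the aluminium mould. The stub's long axis runs at about -63° in the world. I'll move above it.

Emit:
{"op": "servo_tool", "data": {
  "plan": [
    [-0.35, -0.1, 0, 0, 0, 0, 94],
    [-0.7, -0.2, 0, 0, 0, 0, 94],
    [-1, -0.29, 0, 0, 0, 0, 94]
  ]
}}

```text
time: 0.75
tool_pos: [0.2748, 0.4536, 0.2225]
ee_rot: [3.142, 0.001, 2.79]
wrist_force: [1.2, 1.2, 0.0]
width: 0.0939
finger_force: 0.0
```

Emit:
{"op": "servo_tool", "data": {
  "plan": [
    [-0.35, -0.1, 0, 0, 0, 0, 94],
    [-0.7, -0.2, 0, 0, 0, 0, 94],
    [-1, -0.29, 0, 0, 0, 0, 94]
  ]
}}

```text
time: 1.0
tool_pos: [0.3592, 0.3912, 0.2227]
ee_rot: [3.141, 0.001, 2.788]
wrist_force: [-0.0, 0.9, -0.7]
width: 0.094
finger_force: 0.0
```

Emit:
{"op": "servo_tool", "data": {
  "plan": [
    [-0.35, -0.1, 0, 0, 0, 0, 94],
    [-0.7, -0.2, 0, 0, 0, 0, 94],
    [-1, -0.29, 0, 0, 0, 0, 94]
  ]
}}

```text
time: 1.25
tool_pos: [0.4432, 0.3293, 0.2226]
ee_rot: [3.141, 0.001, 2.788]
wrist_force: [0.1, 0.9, -0.0]
width: 0.0943
finger_force: 0.0
```

Emit:
{"op": "servo_tool", "data": {
  "plan": [
    [-0.35, -0.1, 0, 0, 0, 0.08, 94],
    [-0.7, -0.2, 0, 0, 0, 0.16, 94],
    [-1, -0.29, 0, 0, 0, 0.24, 94],
    [-1, -0.29, 0, 0, 0, 0.32, 94],
    [-1, -0.29, 0, 0, 0, 0.4, 94],
    [-1, -0.29, 0, 0, 0, 0.48, 94],
    [-1, -0.29, 0, 0, 0, 0.48, 94],
    [-1, -0.29, 0, 0, 0, 0.48, 94]
  ]
}}

```text
time: 1.92
tool_pos: [0.5254, 0.269, 0.2225]
ee_rot: [-3.142, -0.0, 2.038]
wrist_force: [0.1, -0.5, 0.5]
width: 0.094
finger_force: 0.0
```

```bash
python3 - <<'E'
from h import *
o=robot.get_obs();print(o['time'],o['tool_pos'],o['ee_rot'],o['wrist_force'])
snap('wrist','w1.png')
for t in ['hatch_round','mould_round']:
    for r in robot.find_in(t,'wrist')[:3]:
        e=r['extent'];print(t,round(r['conf'],2),np.round(e),at('wrist',e[:2],.03,o).round(4))
E
```

```text
1.9167 [0.52537078 0.26899369 0.22245001] [-3.14154248e+00 -4.78107605e-05  2.03767413e+00] [ 0.14552351 -0.4810864   0.48379547]
hatch_round 0.92 [355.  62.  62.  72.] [0.5006 0.4157 0.03  ]
hatch_round 0.79 [254.  44.  64.  77.] [0.3937 0.3814 0.03  ]
hatch_round 0.65 [321. 186.  61.  59.] [0.5304 0.2737 0.03  ]
mould_round 0.71 [319. 188. 123. 123.] [0.5291 0.2709 0.03  ]
```

View pics/w1.png

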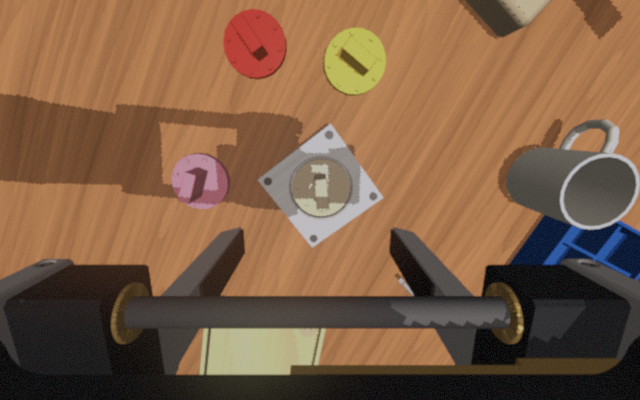

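The wrist picture shows the mould at (319,188) with the beige disc and its stub, half in shadow, and the stub almost vertical in the image. I'll enlarge it for the exact centre and stub angle.

```bash
python3 - <<'E'
from h import *
im=cv2.imread('pics/w1.png');t=cv2.imread('pics/top1.png')
c=cv2.resize(im[120:250,255:385],None,fx=4.5,fy=4.5,interpolation=cv2.INTER_CUBIC)
cv2.imwrite('pics/c2.png',c)
cv2.imwrite('pics/c3.png',cv2.resize(t[120:220,300:400],None,fx=5.5,fy=5.5,interpolation=cv2.INTER_CUBIC))
E
```

```text
(no output)
```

View pics/c2.png

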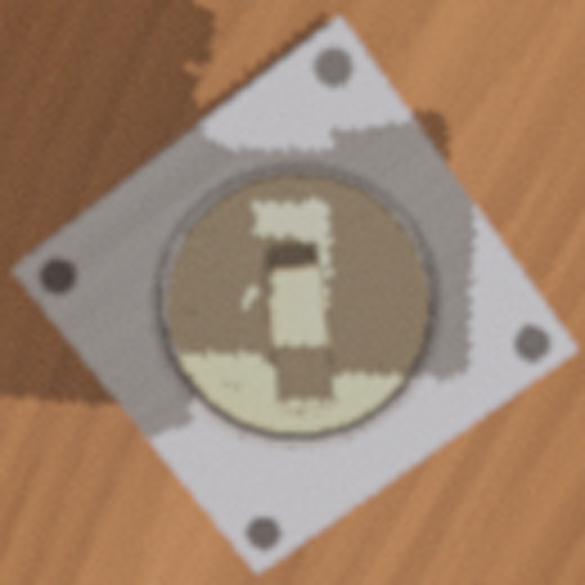

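View pics/c3.png

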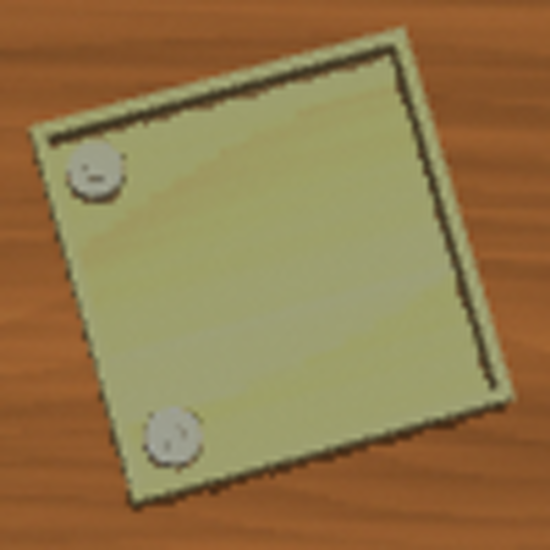

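The crop shows these corners, in crop pixels:
- **Mould:** (340,15), (578,348), (258,573), (12,270)
- **Disc:** centre about (299,304)
- **Stub top:** (268,267), (320,267), (332,400), (277,400)

The tray picture shows tray corners (403,27), (514,398), (135,505), (30,125). The wheels sit in its two left corners, and the middle is free.

```bash
python3 - <<'E'
from h import *
o=robot.get_obs();Rw=R.from_euler('xyz',o['ee_rot'])
def proj(c,pts,s,off,z): return np.array([at(c,np.array(p)/s+off-0.4,z,o) for p in pts])
def rep(n,P):
    print(n,P.mean(0).round(4),np.linalg.norm(np.roll(P,-1,0)-P,axis=1).round(4),[round(np.degrees(np.arctan2(d[1],d[0])),1) for d in np.roll(P,-1,0)-P])
m=proj('wrist',[(340,15),(578,348),(258,573),(12,270)],4.5,np.array([255,120]),.03);rep('mould',m)
rep('disc',proj('wrist',[(299,174),(434,304),(299,436),(165,304)],4.5,np.array([255,120]),.029))
s=proj('wrist',[(268,267),(320,267),(332,400),(277,400)],4.5,np.array([255,120]),.068);rep('stub',s)
t=proj('top',[(403,27),(514,398),(135,505),(30,125)],5.5,np.array([300,120]),.022);rep('tray',t)
rep('wheels',proj('top',[(96,170),(173,436)],5.5,np.array([300,120]),.016))
print('tooly',np.degrees(np.arctan2(*Rw.as_matrix()[[1,0],1])))
print('d tool',Rw.inv().apply(m.mean(0)-o['tool_pos'])*10)
E
```

```text
mould [0.5309 0.2713 0.03  ] [0.1104 0.1102 0.11   0.1103] [np.float64(-26.4), np.float64(-116.4), np.float64(153.6), np.float64(63.8)]
disc [0.5312 0.2721 0.029 ] [0.0511 0.0525 0.0525 0.0507] [np.float64(-17.0), np.float64(-107.6), np.float64(161.0), np.float64(70.7)]
stub [0.5303 0.2725 0.068 ] [0.0125 0.0334 0.0136 0.0334] [np.float64(26.7), np.float64(-57.8), np.float64(-153.4), np.float64(120.4)]
tray [ 0.5692 -0.0025  0.022 ] [0.1702 0.1694 0.1719 0.1692] [np.float64(-163.2), np.float64(107.2), np.float64(16.7), np.float64(-73.4)]
wheels [0.5511 0.0561 0.016 ] [0.1216 0.1216] [np.float64(-162.8), np.float64(17.2)]
tooly 26.71512455484356
d tool [-0.00753582  0.06018201  1.92540465]
```

Sizes match (mould 110 mm, tray 170 mm). The centre is (0.531, 0.272) and the yaw is already right. I'll descend in two stages to TCP z 0.054.

Emit:
{"op": "servo_tool", "data": {
  "plan": [
    [0, 0.03, 0.3, 0, 0, 0, 50],
    [0, 0.065, 0.6, 0, 0, 0, 50],
    [0, 0.065, 0.85, 0, 0, 0, 50],
    [0, 0.065, 1, 0, 0, 0, 50],
    [0, 0.065, 1, 0, 0, 0, 50]
  ]
}}

```text
time: 2.48
tool_pos: [0.5283, 0.2711, 0.1175]
ee_rot: [-3.133, -0.001, 2.037]
wrist_force: [-0.4, -0.9, -0.3]
width: 0.0641
finger_force: 0.0
```

```bash
python3 - <<'E'
from h import *
o=robot.get_obs();print(o['time'],o['tool_pos'],o['ee_rot'],o['width'])
snap('wrist','w2.png')
p=robot.camera_params('wrist');T=np.linalg.inv(np.array(p['tool_from_camera']));K=np.array(p['camera_matrix'])
Rw=R.from_euler('xyz',o['ee_rot'])
for a in [-63]:
  for w in [(.018,.007),(.018,-.007),(-.018,-.007),(-.018,.007)]:
    c,s=np.cos(np.radians(a)),np.sin(np.radians(a))
    P=np.array([.531+c*w[0]-s*w[1],.272+s*w[0]+c*w[1],.068]);q=T[:3,:3]@Rw.inv().apply(P-o['tool_pos'])+T[:3,3];print((K@q/q[2])[:2].round(1))
E
```

```text
2.4833 [0.52833428 0.2711373  0.11750395] [-3.13258200e+00 -7.94747628e-04  2.03656177e+00] 0.06413208570166298
[328.7 247.7]
[310.6 247.8]
[310.  202.5]
[328.9 202.5]
```

View pics/w2.png

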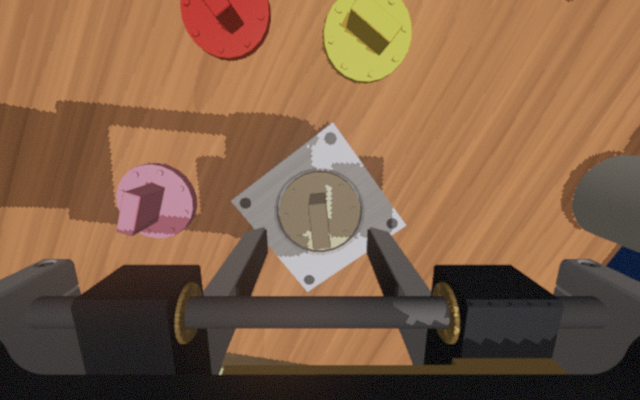

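The stub is seen at (319,222), matching the prediction (319.5,225), but turned about 4°. I'll correct this by -0.04 while descending.

Emit:
{"op": "servo_tool", "data": {
  "plan": [
    [0, 0, 0.15, 0, 0, -0.04, 50],
    [0, 0, 0.35, 0, 0, -0.04, 50],
    [0, 0, 0.5, 0, 0, -0.04, 50],
    [0, 0, 0.6, 0, 0, -0.04, 50],
    [0, 0, 0.63, 0, 0, -0.04, 50],
    [0, 0, 0.63, 0, 0, -0.04, 50],
    [0, 0, 0.63, 0, 0, -0.04, 50]
  ]
}}

```text
time: 3.12
tool_pos: [0.532, 0.2724, 0.061]
ee_rot: [3.139, 0.0, 2.098]
wrist_force: [0.6, 0.4, 0.1]
width: 0.0501
finger_force: 0.0
```

Emit:
{"op": "servo_tool", "data": {
  "plan": [
    [0, 0, 0.05, 0, 0, 0, 50],
    [0, 0, 0.05, 0, 0, 0, 50],
    [0, 0, 0.05, 0, 0, 0, 0],
    [0, 0, 0.05, 0, 0, 0, 0],
    [0, 0, 0.05, 0, 0, 0, 0],
    [0, 0, 0.05, 0, 0, 0, 0],
    [0, 0, 0.05, 0, 0, 0, 0],
    [0, 0, 0.05, 0, 0, 0, 0],
    [0, 0, 0.05, 0, 0, 0, 0]
  ]
}}

```text
time: 3.87
tool_pos: [0.531, 0.272, 0.0545]
ee_rot: [-3.141, -0.0, 2.098]
wrist_force: [-1.1, -0.0, 1.1]
width: 0.0139
finger_force: 29.9
```

Gripped at 13.9 mm. Lifting straight up, slowly.

Emit:
{"op": "servo_tool", "data": {
  "plan": [
    [0, 0, -0.05, 0, 0, 0, 0],
    [0, 0, -0.1, 0, 0, 0, 0],
    [0, 0, -0.17, 0, 0, 0, 0],
    [0, 0, -0.25, 0, 0, 0, 0],
    [0, 0, -0.35, 0, 0, 0, 0],
    [0, 0, -0.47, 0, 0, 0, 0],
    [0, 0, -0.6, 0, 0, 0, 0],
    [0, 0, -0.7, 0, 0, 0, 0],
    [0, 0, -0.75, 0, 0, 0, 0],
    [0, 0, -0.75, 0, 0, 0, 0],
    [0, 0, -0.75, 0, 0, 0, 0]
  ]
}}

```text
time: 4.78
tool_pos: [0.5313, 0.272, 0.1299]
ee_rot: [3.141, 0.0, 2.098]
wrist_force: [-1.1, 0.1, -1.1]
width: 0.0137
finger_force: 29.9
```

```bash
python3 - <<'E'
from h import *
o=robot.get_obs();print(o['time'],o['tool_pos'],o['ee_rot'],o['width'],o['finger_force'],o['wrist_force'])
Rw=R.from_euler('xyz',o['ee_rot']);print(Rw.inv().apply(np.array([.569,-.0025,o['tool_pos'][2]])-o['tool_pos'])*10)
a=snap('wrist','w3.png');b=snap('side','s3.png')
for r in robot.find_in('tray','side')[:1]: print(r)
cv2.imwrite('pics/j.png',np.hstack([cv2.resize(a,None,fx=.6,fy=.6),cv2.resize(b[60:300,180:480],(400,240*4//3))[:240]])[:,:,::-1])
E
```

```text
4.7833 [0.53128405 0.2720399  0.12990826] [3.14081894e+00 5.96361588e-05 2.09766416e+00] 0.013671304789233467 29.89415466785431 [-1.07887285  0.07284578 -1.14731294]
[-2.56273164e+00 -1.05445289e+00 -6.63009862e-04]
{'extent': [355.9, 212.2, 94.9, 65.8], 'conf': 0.76}
```

View pics/j.png

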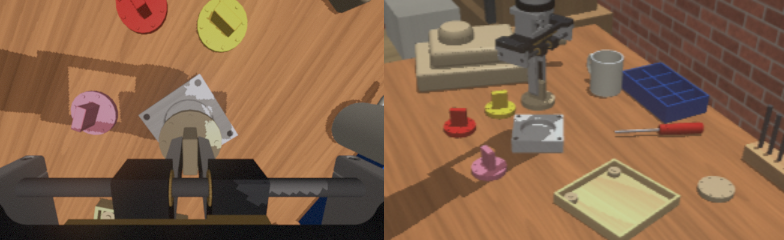

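The round hatch hangs level in the jaws, its mould is empty, and the tray is clear. Carrying it to the tray centre.

Emit:
{"op": "servo_tool", "data": {
  "plan": [
    [-0.1, -0.04, 0, 0, 0, 0, 0],
    [-0.3, -0.12, 0, 0, 0, 0, 0],
    [-0.55, -0.225, 0, 0, 0, 0, 0],
    [-0.8, -0.33, 0, 0, 0, 0, 0]
  ]
}}

```text
time: 5.27
tool_pos: [0.5425, 0.1849, 0.1288]
ee_rot: [-3.14, 0.0, 2.099]
wrist_force: [-0.3, -0.2, -1.3]
width: 0.0138
finger_force: 29.9
```

Emit:
{"op": "servo_tool", "data": {
  "plan": [
    [-0.25, -0.1, 0, 0, 0, 0, 0],
    [-0.5, -0.205, 0, 0, 0, 0, 0],
    [-0.75, -0.31, 0, 0, 0, 0, 0],
    [-1, -0.41, 0, 0, 0, 0, 0]
  ]
}}

```text
time: 5.6
tool_pos: [0.5572, 0.077, 0.1289]
ee_rot: [-3.14, -0.0, 2.097]
wrist_force: [0.4, 0.6, -1.1]
width: 0.014
finger_force: 29.9
```

Emit:
{"op": "servo_tool", "data": {
  "plan": [
    [-0.25, -0.1, 0, 0, 0, 0, 0],
    [-0.45, -0.185, 0, 0, 0, 0, 0],
    [-0.62, -0.255, 0, 0, 0, 0, 0],
    [-0.72, -0.3, 0, 0, 0, 0, 0],
    [-0.76, -0.31, 0, 0, 0, 0, 0],
    [-0.76, -0.31, 0, 0, 0, 0, 0],
    [-0.76, -0.31, 0, 0, 0, 0, 0],
    [-0.76, -0.31, 0, 0, 0, 0, 0]
  ]
}}

```text
time: 6.27
tool_pos: [0.5689, -0.0011, 0.1294]
ee_rot: [3.142, -0.001, 2.099]
wrist_force: [-0.1, 0.8, -1.1]
width: 0.0136
finger_force: 29.9
```

```bash
python3 - <<'E'
from h import *
o=robot.get_obs();print(o['time'],o['tool_pos'],o['ee_rot'],o['width'],o['finger_force'],o['wrist_force'])
a=snap('wrist','w4.png');b=snap('side','s4.png')
for t in ['tray','hatch_round']:
  for r in robot.find_in(t,'side')[:2]: print(t,r)
cv2.imwrite('pics/j2.png',np.hstack([cv2.resize(a,None,fx=.6,fy=.6),cv2.resize(b[130:280,270:520],(400,240))])[:,:,::-1])
E
```

```text
6.2667 [ 0.56891125 -0.00109908  0.12936817] [ 3.14154418e+00 -6.50131221e-04  2.09881909e+00] 0.013644545221403548 29.894261956214905 [-0.09344439  0.79393748 -1.08796212]
tray {'extent': [356.4, 215.2, 93.7, 58.5], 'conf': 0.68}
hatch_round {'extent': [266.7, 138.3, 24.0, 20.2], 'conf': 0.85}
hatch_round {'extent': [237.3, 152.4, 22.8, 22.0], 'conf': 0.8}
```

View pics/j2.png

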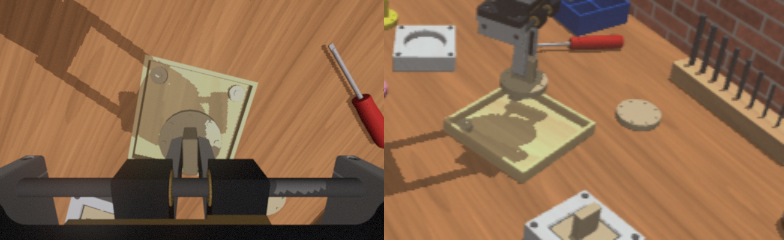

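The hatch hangs over the middle of the tray, clear of both wheels. Expected contact is at TCP z 0.0445, so I'll go to about 0.048 and then settle.

Emit:
{"op": "servo_tool", "data": {
  "plan": [
    [0, 0, 0.1, 0, 0, 0, 0],
    [0, 0, 0.25, 0, 0, 0, 0],
    [0, 0, 0.42, 0, 0, 0, 0],
    [0, 0, 0.58, 0, 0, 0, 0],
    [0, 0, 0.7, 0, 0, 0, 0],
    [0, 0, 0.77, 0, 0, 0, 0],
    [0, 0, 0.8, 0, 0, 0, 0],
    [0, 0, 0.8, 0, 0, 0, 0],
    [0, 0, 0.8, 0, 0, 0, 0],
    [0, 0, 0.8, 0, 0, 0, 0]
  ]
}}

```text
time: 7.3
tool_pos: [0.57, -0.0022, 0.0507]
ee_rot: [3.14, 0.001, 2.098]
wrist_force: [-0.6, 0.1, 0.1]
width: 0.0137
finger_force: 29.9
```

Emit:
{"op": "servo_tool", "data": {
  "plan": [
    [0, 0, 0.01, 0, 0, 0, 0],
    [0, 0, 0.02, 0, 0, 0, 0],
    [0, 0, 0.03, 0, 0, 0, 0],
    [0, 0, 0.03, 0, 0, 0, 0],
    [0, 0, 0.03, 0, 0, 0, 0]
  ]
}}

```text
time: 7.72
tool_pos: [0.569, -0.0021, 0.0464]
ee_rot: [3.142, -0.0, 2.098]
wrist_force: [-0.7, 0.2, -1.2]
width: 0.0137
finger_force: 29.9
```

Emit:
{"op": "servo_tool", "data": {
  "plan": [
    [0, 0, 0.01, 0, 0, 0, 0],
    [0, 0, 0.015, 0, 0, 0, 0],
    [0, 0, 0.015, 0, 0, 0, 0],
    [0, 0, 0.015, 0, 0, 0, 0]
  ]
}}

```text
time: 8.05
tool_pos: [0.569, -0.0021, 0.0449]
ee_rot: [-3.141, -0.0, 2.098]
wrist_force: [0.1, 0.3, -0.9]
width: 0.0138
finger_force: 29.9
```

Emit:
{"op": "servo_tool", "data": {
  "plan": [
    [0, 0, 0.01, 0, 0, 0, 0],
    [0, 0, 0.01, 0, 0, 0, 0],
    [0, 0, 0.01, 0, 0, 0, 0]
  ]
}}

```text
time: 8.3
tool_pos: [0.5693, -0.0021, 0.0445]
ee_rot: [3.141, 0.0, 2.098]
wrist_force: [-1.2, 0.4, 2.5]
width: 0.0139
finger_force: 29.9
```

The force has reversed from -1 to +2.5 N, so it is resting on the floor. Opening, then retreating straight up.

Emit:
{"op": "servo_tool", "data": {
  "plan": [
    [0, 0, 0, 0, 0, 0, 20],
    [0, 0, 0, 0, 0, 0, 30],
    [0, 0, 0, 0, 0, 0, 44],
    [0, 0, 0, 0, 0, 0, 44],
    [0, 0, 0, 0, 0, 0, 44],
    [0, 0, 0, 0, 0, 0, 44]
  ]
}}

```text
time: 8.8
tool_pos: [0.5691, -0.0021, 0.0438]
ee_rot: [-3.142, -0.0, 2.098]
wrist_force: [-0.1, 0.1, -0.5]
width: 0.044
finger_force: 0.0
```

Emit:
{"op": "servo_tool", "data": {
  "plan": [
    [0, 0, -0.08, 0, 0, 0, 44],
    [0, 0, -0.2, 0, 0, 0, 44],
    [0, 0, -0.4, 0, 0, 0, 44],
    [0, 0, -0.6, 0, 0, 0, 44],
    [0, 0, -0.8, 0, 0, 0, 44],
    [0, 0, -1, 0, 0, 0, 44],
    [0, 0, -1, 0, 0, 0, 44],
    [0, 0, -1, 0, 0, 0, 44]
  ]
}}

```text
time: 9.47
tool_pos: [0.5703, -0.0022, 0.1464]
ee_rot: [3.138, 0.003, 2.098]
wrist_force: [-0.6, 0.2, 0.2]
width: 0.044
finger_force: 0.0
```

```bash
python3 - <<'E'
from h import *
o=robot.get_obs();print(o['time'],o['tool_pos'],o['width'],o['finger_force'],o['wrist_force'])
a=snap('wrist','w5.png');b=snap('side','s5.png')
cv2.imwrite('pics/j3.png',np.hstack([cv2.resize(a,None,fx=.6,fy=.6),cv2.resize(b[130:280,270:520],(400,240))])[:,:,::-1])
E
```

```text
9.4667 [ 0.57030793 -0.0021974   0.1464084 ] 0.044006654634145055 0.0 [-0.56649725  0.21012849  0.24839226]
```

View pics/j3.png

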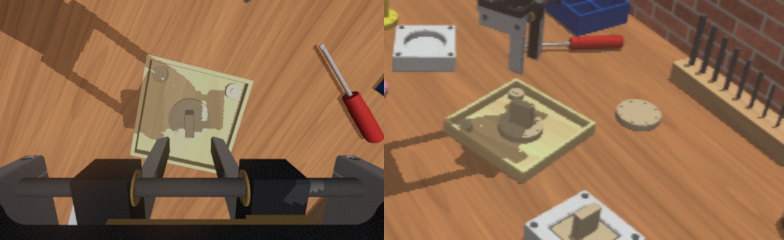

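The round hatch lies flat with its stub up in the middle of the tray, the gripper is clear, and the square one is still in its mould.

```bash
python3 -c "
from bench import robot
print(robot.close_job())"
```

```text
the job is handed in; nothing more can be done
None
```

The round hatch was lifted straight out of its mould and set down flat, stub up, in the middle of the tray; the square hatch was left in its own mould, and the job was handed in at about 9.5 s.

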